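Index a ring fixture four clicks and lock it

TASK

Using the shut fingertips only as a pusher, push the peg on the fixture's click-stop dial clockwise (seen from above) exactly four clicks on from where it stands, without going past the fourth, so that the ring turns a quarter turn. Then push the locking bolt's upright tab in towards the dial until the bolt is fully home. The ring must stay seated on the dial's post, never lifted off, and everything else on the bench stays where it is.

Things in the scene. Friction and masses are not known exactly. Their poses are not given: they have to be found in the camera images.
- fixture: Ring-work indexing fixture, fixed. Origin on the bench under the dial's axis, z up. Base plate 10 mm thick, x -70 to 70, y -70 to 130 mm; on it a round grey housing 116 mm across, 32 mm high, with the dial over it. On the +y side the bolt lies between two guide cheeks (outer faces x +-26 mm, y 63 to 125 mm, tops 30 mm above the bench).
- dial_axis (a point): Centre of the dial's upper face, 43 mm above the bench, on its vertical axis; axes as the fixture's. The dial is a flat aluminium disc, 108 mm across, with 16 dark marks round its rim; in its middle is a steel post 16 mm thick on a 34 mm shoulder (4 mm high), top 64 mm above the bench, carrying the ring.
- dial_peg (a point): Centre of the top of the dial's upright steel finger peg: 12 mm diameter, stands 26 mm above the dial's face (top 69 mm above the bench), 42 mm from the axis. It turns with the dial.
- dial (a joint): Dial angle in rad, grows clockwise from above; at 0 the peg is 45 deg from fixture +x towards +y. Rest positions 0, 0.393, 0.785 ... (22.5 deg a click); starts at one of the first four; stops at -0.15 and 3.29. About 3 N at the peg move it; halfway to the next rest position it snaps forward into it by itself, away from the finger, and stays.
- bolt_tab (a point): Top centre of the outer face of the bolt's upright steel tab: 28 mm wide (fixture x), 8 mm thick (fixture y), its top 57 mm above the bench, standing 34 mm clear of the bolt (the tab's lowest 7 mm are between the guide cheeks). The outer face looks along the fixture's +y, away from the dial; 94 mm from the dial axis when the bolt is out.
- bolt (a joint): Travel of the locking bolt towards the dial (fixture -y), m: starts at 0 to 0.003 (out), 0.014 is fully home against its stop. It slides with about 2 N of friction and stays where it is left.
- ring: Brass-coloured ring, 25 mm across outside, 19 mm inside, 7 mm high, loose on the dial's post, lying on its shoulder; origin at the centre of its underside, 4 mm above the dial's face.
- tin: Bystander: plain round metal tin, 52 mm across, 34 mm high, beside the fixture. Leave it alone.
- bench_block: Bystander: square steel bench block, 60 x 60 x 22 mm, beyond the fixture. Leave it alone.
- bangle: Bystander: copper bangle lying flat, 64 mm across, 10 mm high, on the robot's side of the fixture. Leave it alone.
- screwdriver: Bystander: screwdriver lying on the bench. Leave it alone.
- hammer: Bystander: hammer with a wooden handle lying on the bench to the robot's right. Leave it alone.
- mallet: Bystander: white-headed mallet with a wooden handle lying to the robot's left. Leave it alone.
- mandrel: Bystander: steel ring mandrel standing upright on its round foot, 70 mm across the foot, 152 mm high. Leave it alone.
Not all that is in view belongs to the job. What is shaped like the fixture but purple is not meant.

How it is judged (in metres and radians):
On the way, in this order (a step that is already met when the one before it is completed fails the run):
1. the dial stands four clicks clockwise of its start, at rest, the bolt still out (distance of dial_peg from where it was at the start of the episode between 0.0552 and 0.0633 m and velocity of joint dial between -0.1 and 0.1 rad/s and value of joint bolt below 0.006 m), for 0.3 s.
2. the locking bolt is fully home (value of joint bolt above 0.0125 m), for 0.2 s.
At the end, for the whole second after the job is handed in: The dial rests four clicks (90 deg, within 8 deg) clockwise of its start, the bolt is at least 12.5 mm in, and the ring lies on the post's shoulder within 4 mm of the axis (distance of dial_peg from where it was at the start of the episode between 0.0552 and 0.0633 m and horizontal distance between ring and dial_axis below 0.004 m and z of ring in the frame of dial_axis below 0.008 m and value of joint bolt above 0.0125 m and linear speed of ring below 0.02 m/s); the robot touches nothing.
It fails at once if the dial goes about half a click or more past the fourth (distance of dial_peg from where it was at the start of the episode above 0.066 m).
It fails at once if the ring is lifted or knocked off its seat (horizontal distance between ring and dial_axis above 0.006 m or z of ring in the frame of dial_axis above 0.012 m).
It fails at once if a bystander is moved more than 20 mm (distance of any of tin, bench_block, bangle, screwdriver, hammer, mallet, mandrel from where it was at the start of the episode above 0.02 m).
It also fails if it takes over 72 s, if anything falls off the work surface, if the arm or the gripper's body presses on something with over 40 N, if the wrist force passes 120 N, or if a joint passes its speed limit or range.

ROBOT

A 7-joint arm with a two-finger parallel gripper is mounted at the origin on the work surface. World frame = base frame: x ahead of the robot, y to its left, z up, the work surface at z = 0. Lengths are in mm, angles in degrees, forces in N, time in s.
With the tool pointing down it reaches from about 400 to 875 mm from the base axis. Payload 19.3 kg.
Tool frame: the origin (TCP) lies on the centre line of the jaws, within the pads' length; the fingertips stand 17 mm ahead of it and the grasp point (between the pads) lies 2 mm behind it (env.tip_reach is the distance from the TCP to the fingertips, in mm); y points along the fingers, z is the direction in which the jaws open and shut, and the axes are right-handed (so a half turn about y gives the same grasp; the last joint's range is limited). The gripper opens to 85 mm and grips with 20 to 120 N. Pads are 22 mm wide; open, the fingers measure 114 mm over their backs; the gripper's body (76 mm by 85 mm) begins 54 mm behind the grasp point. The pads swing forward as they close: fully open they stand 13 mm farther back than shut.
Start: joints at [-76.673, 29.874, -2.08, 91.645, 1.215, 58.505, -6.463], TCP at [186.39, 596.552, 248.291] pointing down, gripper open.
Joint ranges: [-166.77, 166.77], [-17.47, 122.26], [-85.68, 81.53], [9.62, 139.38], [-72.42, 252.41], [9.2, 110.78], [-144.41, 144.41]. Speed limits (degrees/s): [108.29, 108.29, 136.94, 136.94, 172.46, 172.46, 172.46].

INTERFACE

Orientations are given as a 3x3 rotation matrix whose columns are the frame's x, y, z axes.
In Python, from plant import env gives the robot as it stands.
- The arm moves only by the shell command python3 -m pendant 'ROWS' [FORCE]. ROWS is JSON, a list of rows, each a list of 3 entries, a list of its own where there are three numbers: the gripper's target within -1 to 1 (shut at 1, half-way at 0, fully open at -1), then the shift along the world's x, y, z in cm, then the turn about the world's z in rad. In form: [[grip, [tx, ty, tz], roll], ...]. A call has 1 to 8 rows; each row shifts and turns the commanded pose from where the row before left it; what a row does not reach is not made up. A row lasts 1/12 s, in which the tool goes at most 41.7 mm and 7.16 degrees, less where a joint would pass 70% of its speed; a pose out of reach is approached as far as the arm can. A call with a gripper value outside its range is refused whole. The fingers move at their own pace and stop on an object; FORCE is the grip in N (left out, the last holds). Time passes only in rows, so rows that do not move let the fingers close. It gives the time, the measured TCP pose, the force and the opening at its end, in the units of the state.
- env.sense(): the state, without advancing time (a new reading comes with each control period).
- env.capture(name): name is "scene" or "top" or "wrist"; returns a dict with "frame" (384x512x3 uint8, blue, green, red), "depth" (384x512 float32, mm along the optical axis (not along the pixel's ray), 0 where there is no reading), "fx", "fy", "cx", "cy" (pixels), "rvec" (rotation vector, rad) and "tvec" (3), from world to camera coordinates, as OpenCV has them; the wrist camera has in their place "hand_eye" (4x4, takes a point from camera to tool coordinates, whose origin is the TCP and whose axes are the tool frame's). Camera axes: x right, y down, z forward; pixel columns grow to the right and rows downward; lengths in mm; the calibration is good to about 2 mm. The wrist camera is an equidistant fisheye: a pixel r from the principal point sees the ray r / f radians off the axis. A picture is of the moment at which its call begins: read the wrist's pose just before it.
- env.hand_in(): hands the job in, once; it reports no verdict.
The state is a dict: "time_s": time; "joint_positions": joint angles; "qvel": joint speeds; "joint_torque": joint torques, N m; "position": TCP position; "tcp_rot": TCP orientation; "contact_force": force on the tool from outside, world axes, zero at the start; "torque": the same for the moment, N m; "gripper_width": finger opening in mm.
Only numpy, scipy, OpenCV 4.12 (cv2) and the standard library are available. Lean on these libraries where they do the work, as an engineer would, in place of code of your own. Each camera call takes 0.05 s, during which the arm holds its last target.

## Working session

There is one attempt and no reset: what is moved stays moved. The work goes in short steps, Python scripts to look and compute and a shell command to move; the robot and the scene stay as the last step left them, time stands still between calls to the robot, and variables do not carry over. Pictures are saved under pics/ and viewed, and the job is handed in when it is done.

```bash
ls; mkdir -p pics; python3 - <<'E'
from plant import env
import cv2,pickle
s=env.sense(); print(s)
for n in("scene","top"):
    c=env.capture(n); cv2.imwrite(f"pics/{n}0.png",c["frame"]); pickle.dump(c,open(f"{n}0.pkl","wb")); print({k:v for k,v in c.items() if k not in("frame","depth")})
E
```

```text
pics
{'time_s': 0.0, 'joint_positions': array([-76.67130707,  29.90907356,  -2.08122408,  91.67167384,
         1.21367021,  58.50374844,  -6.46414859]), 'qvel': array([-0.10018076, -0.05344183, -0.02131718,  0.03002839, -0.01577559,
        0.11652316,  0.02018114]), 'joint_torque': array([-1.19284861e-03, -9.27109694e+01,  1.97922818e+00, -3.69941890e+01,
        1.77876942e-02,  8.04884825e-03,  3.42422641e-05]), 'position': array([186.32963156, 596.26694323, 247.73981883]), 'tcp_rot': array([[ 9.54483597e-01, -2.64409467e-04,  2.98263294e-01],
       [-2.98263404e-01, -1.05794188e-03,  9.54483013e-01],
       [ 6.31708831e-05, -9.99999405e-01, -1.08865183e-03]]), 'contact_force': array([-0.42699595, -0.41592449, -0.99607878]), 'torque': array([-0.01234125,  0.03862174,  0.03662705]), 'gripper_width': 85.5307487812321}
{'fx': 464.5357760128698, 'fy': 464.5357760128698, 'cx': 253.04825211502708, 'cy': 186.33561703078956, 'rvec': array([ 2.00824072,  1.0327851 , -0.52438269]), 'tvec': array([-318.93733193, -196.48739243, 1756.57055327])}
{'fx': 375.21553488023784, 'fy': 375.21553488023784, 'cx': 250.89523159428802, 'cy': 193.55225262524047, 'rvec': array([ 2.136508  , -2.10936267,  0.15967807]), 'tvec': array([  23.9137884 ,  530.81169925, 1135.65447   ])}
```

View pics/scene0.png

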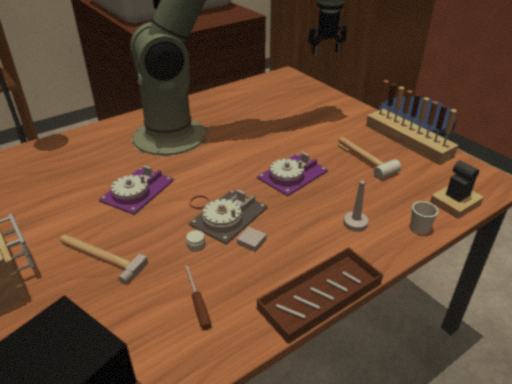

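View pics/top0.png

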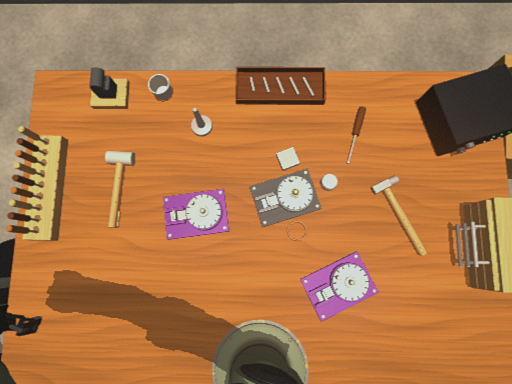

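Three look-alikes are in the top view: purple at (197,213), purple at (340,287) and grey at (285,197). The grey one is meant, because purple is excluded. I'll confirm it in an enlarged crop.

```bash
python3 - <<'E'
import cv2,pickle,numpy as np
c=pickle.load(open("top0.pkl","rb"));f=c["frame"]
a=cv2.resize(f[160:235,240:345],None,fx=7,fy=7,interpolation=cv2.INTER_CUBIC);cv2.imwrite("pics/topcrop.png",a)
c2=pickle.load(open("scene0.pkl","rb"))
a=cv2.resize(c2["frame"][180:255,180:280],None,fx=7,fy=7,interpolation=cv2.INTER_CUBIC);cv2.imwrite("pics/scenecrop.png",a)
d=c["depth"]; print(d[180:215:5,255:320:6])
R=cv2.Rodrigues(c["rvec"])[0];t=c["tvec"]
def pix(u,v,z):
    r=R.T@np.array([(u-c["cx"])/c["fx"],(v-c["cy"])/c["fy"],1]);o=-R.T@t
    return o+r*(z-o[2])/r[2]
print(pix(295,193,43),pix(250,188,10),pix(311,168,10),pix(321,210,10),pix(261,226,10))
E
```

```text
[[1243.1371 1237.7206 1238.1002 1223.1624 1225.1769 1187.5969 1165.8553
  1188.69   1192.6364 1223.4465 1228.747 ]
 [1220.9702 1220.6469 1219.9689 1223.2207 1185.6991 1190.1216 1183.388
  1190.005  1187.5334 1185.8354 1226.4823]
 [1220.6879 1218.2847 1219.7158 1218.9078 1182.5282 1184.0161 1180.7822
  1168.9874 1183.5856 1184.4078 1228.6335]
 [1220.4521 1196.4941 1196.9486 1211.1746 1181.5477 1179.8013 1180.068
  1175.4584 1179.008  1178.4128 1216.8043]
 [1200.6036 1203.3798 1163.4165 1197.1107 1184.4515 1179.2041 1176.9312
  1172.875  1176.5093 1176.6846 1206.4106]
 [1208.773  1213.769  1183.2825 1191.9639 1211.1964 1174.6849 1170.4313
  1176.6927 1172.8225 1205.7026 1204.1753]
 [1217.5276 1189.0577 1190.9172 1206.4585 1207.2163 1205.4176 1183.6862
  1182.7047 1205.3164 1200.6648 1205.1262]]
[ 534.2248005  -108.12199101   43.        ] [554.89039578  34.65251189  10.        ] [ 623.63548831 -164.0397367    10.        ] [ 485.54702803 -194.27420687   10.        ] [431.75353696  -2.33663474  10.        ]
```

View pics/topcrop.png

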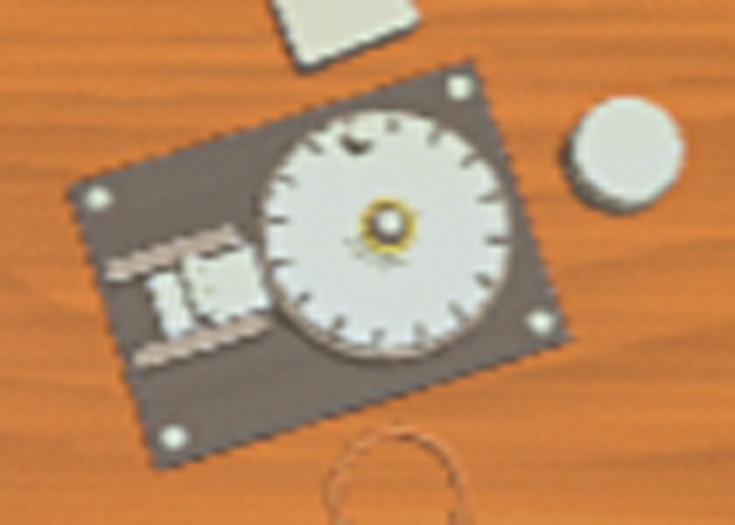

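View pics/scenecrop.png

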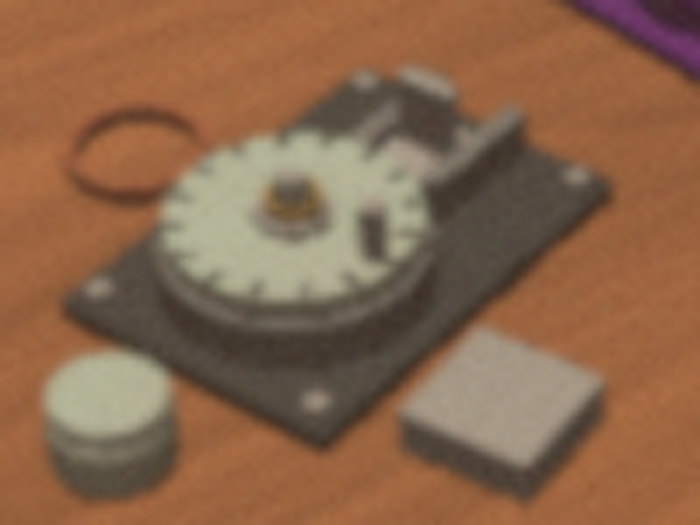

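The crop confirms the grey fixture. The dial centre is at about (295,193), the bolt is on the image-left side, and the peg is at about (290.5,180). Next I'll fit its pose.

```bash
cat > h.py <<'E'
import cv2,numpy as np
from scipy.optimize import least_squares
def mk(c):
    R=cv2.Rodrigues(c["rvec"])[0];K=np.array([[c["fx"],0,c["cx"]],[0,c["fy"],c["cy"]],[0,0,1]])
    def pix(u,v,z):
        r=R.T@np.array([(u-c["cx"])/c["fx"],(v-c["cy"])/c["fy"],1]);o=-R.T@c["tvec"];return o+r*(z-o[2])/r[2]
    def proj(P): return cv2.projectPoints(np.atleast_2d(np.array(P,float)),c["rvec"],c["tvec"],K,None)[0][:,0]
    return pix,proj
def fw(p,P):
    P=np.atleast_2d(np.array(P,float));a=p[2];q=P.copy();q[:,0]=p[0]+P[:,0]*np.cos(a)-P[:,1]*np.sin(a);q[:,1]=p[1]+P[:,0]*np.sin(a)+P[:,1]*np.cos(a);return q
E
python3 - <<'E'
from h import *
import pickle
def cr(pts,x0,y0,s=7): return [((a+.5)/s-.5+x0,(b+.5)/s-.5+y0) for a,b in pts]
T=[(pickle.load(open("top0.pkl","rb")),cr([(68,190),(475,62),(572,338),(155,467)],240,160),"top"),
(pickle.load(open("scene0.pkl","rb")),cr([(610,185),(322,447),(65,305),(360,72)],180,180),"scene")]
C=[[70,130,10],[70,-70,10],[-70,-70,10],[-70,130,10]]
for sel in([0],[1],[0,1]):
    def res(p): return np.concatenate([(mk(T[i][0])[1](fw(p,C))-np.array(T[i][1])).ravel() for i in sel])
    s=least_squares(res,[534,-108,.3]);p=s.x;print(sel,p,np.degrees(p[2]),s.fun.round(1))
pk=cr([(352,136)],240,160)[0];w=mk(T[0][0])[0](*pk,69)
d=w[:2]-p[:2];print("peg top",w,np.hypot(*d),np.degrees(np.arctan2(d[1],d[0])-p[2]))
pk=cr([(373,208)],180,180)[0];w=mk(T[1][0])[0](*pk,69)
d=w[:2]-p[:2];print("peg scene",w,np.hypot(*d),np.degrees(np.arctan2(d[1],d[0])-p[2]))
np.save("p0.npy",p)
E
```

```text
[0] [ 5.35560859e+02 -1.07303532e+02  3.16561668e-01] 18.137647542775547 [-0.3 -0.8 -0.1 -0.5  0.1  0.5  0.3  0.7]
[1] [ 5.47126889e+02 -1.08123254e+02  3.21836556e-01] 18.439876332643298 [ 1.  -0.1  0.3 -0.1 -1.2  0.3 -0.  -0.4]
[0, 1] [ 5.40159317e+02 -1.06670253e+02  3.19991613e-01] 18.33416889390406 [-0.5 -2.  -0.4 -1.9 -0.1 -1.   0.2 -0.6 -0.  -1.4 -0.7 -1.8 -1.9 -1.2
 -0.8 -1.6]
peg top [573.54991579 -89.92872688  69.        ] 37.35252047632288 8.294305206058725
peg scene [586.13850055 -94.81656824  69.        ] 47.48257737833069 -3.8777908810247044
```

```bash
python3 -m pendant '[[1,[1.45,-2.93,0],-0.04],[1,[1.45,-2.93,0],-0.04],[1,[1.45,-2.93,0],-0.04],[1,[1.45,-2.93,0],-0.04],[1,[1.45,-2.93,0],-0.04],[1,[1.45,-2.93,0],-0.04],[1,[1.45,-2.93,0],-0.04],[1,[1.45,-2.93,0],-0.04]]' 40; python3 -c "
from plant import env;print(env.sense()['joint_positions'])"
```

```text
time_s: 0.77
position: [302.7, 360.5, 248.2]
tcp_rot: [[0.811, -0.0, 0.585], [-0.585, -0.0, 0.811], [-0.0, -1.0, -0.0]]
contact_force: [1.4, 0.8, -0.6]
gripper_width: 0.0
[-61.09323007  15.91495276   4.7500322  114.34560289  -1.70913912
  49.8232194   -1.21910763]
```

```bash
python3 -m pendant '[[1,[1.45,-2.93,0],-0.04],[1,[1.45,-2.93,0],-0.04],[1,[1.45,-2.93,0],-0.04],[1,[1.45,-2.93,0],-0.04],[1,[1.45,-2.93,0],-0.04],[1,[1.45,-2.93,0],-0.04],[1,[1.45,-2.93,0],-0.04],[1,[1.45,-2.93,0],-0.04]]'; python3 -c "
from plant import env;print(env.sense()['joint_positions'])";python3 -m pendant '[[1,[1.0,-2.93,0],-0.04],[1,[1.0,-2.93,0],-0.04],[1,[1.0,-2.93,0],-0.04],[1,[1,-2.93,0],-0.04],[1,[1,-2.93,0],-0.04],[1,[1,-1.5,0],-0.04],[1,[0,0,0],-0.04],[1,[0,0,0],0]]'; python3 - <<'E'
from plant import env
import cv2,pickle
s=env.sense();c=env.capture("wrist");pickle.dump((s,c),open("w1.pkl","wb"))
print(s['position'],s['joint_positions'],{k:v for k,v in c.items() if k not in("frame","depth")})
cv2.imwrite("pics/w1.png",c["frame"])
E
```

```text
time_s: 1.43
position: [418.7, 126.2, 248.3]
tcp_rot: [[0.586, -0.0, 0.81], [-0.81, 0.0, 0.586], [-0.0, -1.0, 0.0]]
contact_force: [1.5, 0.8, -0.4]
gripper_width: 0.0
[-38.47310045  13.09698631  16.46580398 119.15450694  -4.9357519
  48.37268717  16.74372381]
time_s: 2.1
position: [478.4, -34.8, 248.0]
tcp_rot: [[0.337, -0.001, 0.941], [-0.941, -0.0, 0.337], [0.0, -1.0, -0.001]]
contact_force: [0.0, 0.2, 0.8]
gripper_width: 0.1
[478.41084907 -34.7546065  247.99130902] [-22.3210989   17.94777616  24.24978976 113.88483723  -9.4628265
  50.08323358  26.68790308] {'fx': 297.3186396354542, 'fy': 297.3186396354542, 'cx': 252.3509054553934, 'cy': 192.86612325650842, 'hand_eye': array([[ 7.27759687e-04,  9.49767875e-01,  3.12954396e-01,
        -8.01809482e+01],
       [ 2.32200293e-04, -3.12954631e-01,  9.49768048e-01,
        -1.26051516e+02],
       [ 9.99999708e-01, -6.18534795e-04, -4.48292143e-04,
        -2.23174035e-01],
       [ 0.00000000e+00,  0.00000000e+00,  0.00000000e+00,
         1.00000000e+00]])}
```

View pics/w1.png

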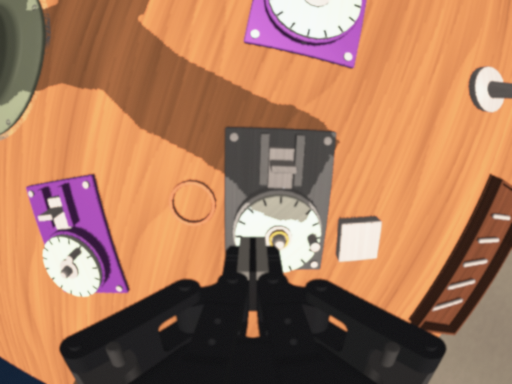

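```bash
python3 -m pendant '[[1,[1.0,-2.5,-1.5],0],[1,[1.0,-2.5,-1.5],0],[1,[1.0,-2.5,-1.5],0],[1,[0.5,-1,0],0],[1,[0,0,0],0],[1,[0,0,0],0]]'; python3 - <<'E'
from plant import env
import cv2,pickle
s=env.sense();c=env.capture("wrist");pickle.dump((s,c),open("w2.pkl","wb"))
print(s['position'],s['tcp_rot'],s['contact_force'])
a=cv2.resize(c["frame"][40:260,130:390],None,fx=3,fy=3,interpolation=cv2.INTER_CUBIC)[:600,:800]
cv2.imwrite("pics/w2.png",a)
E
```

```text
time_s: 2.65
position: [513.2, -118.1, 203.4]
tcp_rot: [[0.342, -0.0, 0.94], [-0.94, 0.0, 0.342], [-0.001, -1.0, -0.0]]
contact_force: [-0.3, -0.0, 0.5]
gripper_width: 0.5
[ 513.21822653 -118.09029271  203.40559782] [[ 3.41713354e-01 -4.92631034e-04  9.39804097e-01]
 [-9.39804083e-01  3.72570471e-04  3.41713544e-01]
 [-5.18481952e-04 -9.99999809e-01 -3.35664352e-04]] [-0.32952517 -0.00923621  0.48785025]
```

View pics/w2.png

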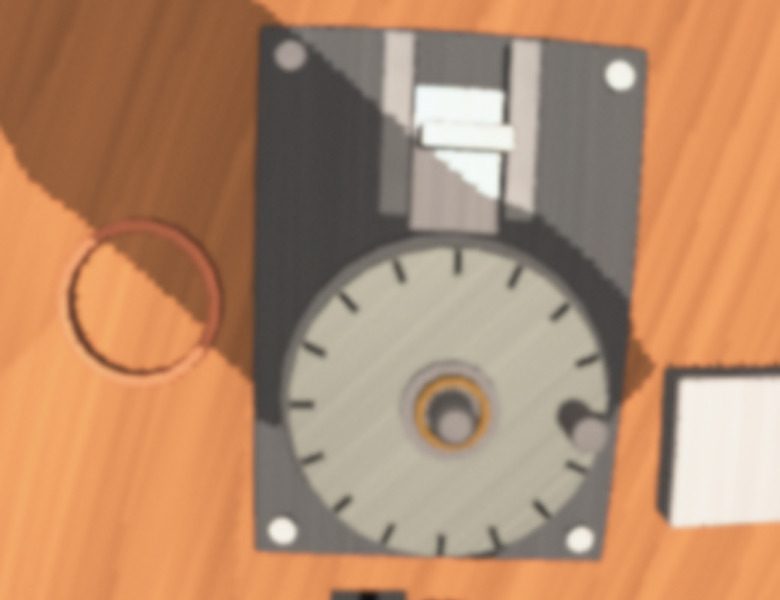

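The crop shows the plate corners at (263,27), (647,48), (600,560) and (255,550), the post top at (455,424), the peg top at (590,434) and the tab top at about (467,135). I'll fit the pose with the fisheye model.

```bash
cat >> h.py <<'E'
def wproj(s,c,P):
    P=np.atleast_2d(P);T=s["tcp_rot"].T@(P-s["position"]).T
    H=c["hand_eye"];q=(H[:3,:3].T@(T-H[:3,3:])).T
    th=np.arctan2(np.hypot(q[:,0],q[:,1]),q[:,2]);ph=np.arctan2(q[:,1],q[:,0])
    return np.c_[c["cx"]+c["fx"]*th*np.cos(ph),c["cy"]+c["fy"]*th*np.sin(ph)]
def wpix(s,c,u,v,z):
    a=np.array([(u-c["cx"])/c["fx"],(v-c["cy"])/c["fy"]]);th=np.hypot(*a)
    d=np.r_[a/th*np.sin(th),np.cos(th)];H=c["hand_eye"]
    d=s["tcp_rot"]@H[:3,:3]@d;o=s["position"]+s["tcp_rot"]@H[:3,3];return o+d*(z-o[2])/d[2]
def tof(p,w):
    d=w[:2]-p[:2];a=p[2];return np.array([d[0]*np.cos(a)+d[1]*np.sin(a),-d[0]*np.sin(a)+d[1]*np.cos(a)])
E
python3 - <<'E'
from h import *
import pickle
s,c=pickle.load(open("w2.pkl","rb"))
cr=lambda L:np.array([((a+.5)/3-.5+130,(b+.5)/3-.5+40) for a,b in L])
C=[[-70,130,10],[70,130,10],[70,-70,10],[-70,-70,10],[0,0,64]]
px=cr([(263,27),(647,48),(600,560),(255,550),(455,424)])
r=least_squares(lambda p:(wproj(s,c,fw(p,C))-px).ravel(),[536,-107,.31]);p=r.x
print(p,np.degrees(p[2]),r.fun.round(2)); np.save("p.npy",p)
for n,q,z in(("post",(455,424),64),("ring",(450,413),54),("peg",(590,434),69),("tabL",(420,121),57),("tabR",(513,125),57),("tabRi",(513,150),57),("tabLi",(425,146),57)):
    w=wpix(s,c,*cr([q])[0],z);f=tof(p,w);print(n,w.round(1),f.round(1),np.hypot(*f).round(1),np.degrees(np.arctan2(f[1],f[0])).round(1))
for n in("top0","scene0"):
    cc=pickle.load(open(n+".pkl","rb")); print(n,mk(cc)[1](fw(p,C)).round(1).tolist())
E
```

```text
[ 5.36967876e+02 -1.05197479e+02  3.12717881e-01] 17.917414747571385 [-1.29 -1.44  0.99 -0.13  0.88  0.64 -0.61  0.78  0.12  0.42]
post [ 536.7 -104.9   64. ] [-0.1  0.4] 0.4 109.2
ring [ 535.8 -104.3   54. ] [-0.9  1.2] 1.5 126.2
peg [576.8 -92.   69. ] [41.9  0.3] 41.9 0.4
tabL [494.3 -21.6  57. ] [-14.9  92.6] 93.8 99.1
tabR [521.  -12.5  57. ] [13.3 93.2] 94.1 81.9
tabRi [523.7 -19.7  57. ] [13.7 85.4] 86.5 80.9
tabLi [498.4 -28.3  57. ] [-13.1  85. ] 86.0 98.7
top0 [[261.2, 226.4], [248.4, 185.4], [306.8, 167.5], [320.7, 208.0], [294.7, 191.0]]
scene0 [[230.4, 187.6], [266.6, 204.1], [224.4, 240.8], [186.8, 221.0], [220.3, 203.1]]
```

The dial starts at click 2, with the peg at fixture angle 0. I'll move to a point above and behind the peg, at fixture (42, 30).

```bash
python3 -m pendant '[[1,[1.8,1.8,0],-0.036],[1,[1.8,1.8,-2.2],0],[1,[1.85,1.84,-2.5],0],[1,[0,0,-2.5],0],[1,[0,0,-1.5],0],[1,[0,0,0],0],[1,[0,0,0],0]]'; python3 - <<'E'
from plant import env
import cv2,pickle
from h import *
s=env.sense();c=env.capture("wrist");pickle.dump((s,c),open("w3.pkl","wb"))
p=np.load("p.npy");print(s['position'],s['contact_force'],tof(p,s['position']))
cv2.imwrite("pics/w3.png",c["frame"])
E
```

```text
time_s: 3.28
position: [567.6, -63.2, 116.8]
tcp_rot: [[0.308, -0.001, 0.951], [-0.951, 0.0, 0.308], [-0.001, -1.0, -0.0]]
contact_force: [-0.2, -0.4, 0.4]
gripper_width: -0.2
[567.62202856 -63.19319034 116.78565991] [-0.21068375 -0.43274392  0.37072376] [42.08989945 30.53649789]
```

View pics/w3.png

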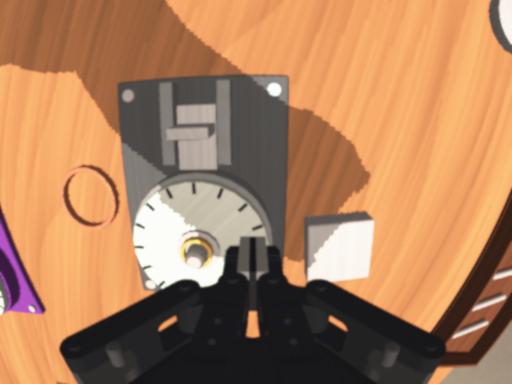

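```bash
python3 -m pendant '[[1,[0,0,-1.5],0],[1,[0,0,-1.5],0],[1,[0,0,-1.0],0],[1,[0,0,-0.9],0],[1,[0,0,0],0],[1,[0,0,0],0]]'; python3 - <<'E'
from plant import env
import cv2,pickle
from h import *
s=env.sense();p=np.load("p.npy");print(s['position'],s['contact_force'],tof(p,s['position']))
# targets: pusher for peg angle -th, gap g
for th in [0,11.25,14,22.5,34,45,56.25,67.5,76,78.75,80]:
  for g in(17,):
    a=-np.radians(th);f=[42*np.cos(a)-g*np.sin(a),42*np.sin(a)+g*np.cos(a),0];print(th,g,fw(p,[f])[0,:2].round(1))
E
```

```text
time_s: 3.83
position: [568.0, -64.4, 67.7]
tcp_rot: [[0.307, 0.0, 0.952], [-0.952, -0.0, 0.307], [0.0, -1.0, 0.0]]
contact_force: [1.0, 0.2, 0.8]
gripper_width: 0.1
[568.02342166 -64.40925486  67.72710938] [1.01682286 0.1785774  0.84101014] [42.09770819 29.25592445]
0 17 [571.7 -76.1]
11.25 17 [576.7 -83.4]
14 17 [577.7 -85.4]
22.5 17 [580.2 -91.6]
34 17 [ 582.  -100.5]
45 17 [ 582.1 -109.2]
56.25 17 [ 580.5 -117.9]
67.5 17 [ 577.1 -126.2]
76 17 [ 573.6 -131.9]
78.75 17 [ 572.3 -133.6]
80 17 [ 571.7 -134.4]
```

```bash
python3 -m pendant '[[1,[0.14,-0.45,0],0],[1,[0.14,-0.45,0],0],[1,[0,0,0],0],[1,[0.06,-0.19,0],0],[1,[0,0,0],0]]'; python3 -m pendant '[[1,[0.06,-0.19,0],0],[1,[0,0,0],0],[1,[0,0,0],0]]';  python3 -m pendant '[[1,[0.06,-0.1,0],-0.05],[1,[0.06,-0.1,0],-0.05],[1,[0,0,0],0],[1,[0,0,0],0]]'
```

```text
time_s: 4.25
position: [571.4, -75.7, 67.5]
tcp_rot: [[0.306, 0.0, 0.952], [-0.952, -0.0, 0.306], [0.0, -1.0, 0.0]]
contact_force: [-0.2, 0.2, 0.0]
gripper_width: -0.1
time_s: 4.5
position: [571.9, -76.8, 67.3]
tcp_rot: [[0.307, -0.0, 0.952], [-0.952, 0.0, 0.307], [-0.0, -1.0, -0.0]]
contact_force: [-0.9, 3.3, 1.3]
gripper_width: 0.2
time_s: 4.83
position: [573.3, -77.4, 67.3]
tcp_rot: [[0.211, -0.0, 0.977], [-0.977, 0.002, 0.211], [-0.002, -1.0, 0.0]]
contact_force: [-0.2, 8.2, 2.8]
gripper_width: 0.1
```

```bash
python3 -m pendant '[[1,[0.11,-0.2,0],-0.036],[1,[0.11,-0.2,0],-0.036],[1,[0,0,0],0]]';python3 -m pendant '[[1,[0.11,-0.2,0],-0.036],[1,[0.11,-0.2,0],-0.036],[1,[0,0,0],0],[1,[0,0,0],0]]'; python3 - <<'E'
from plant import env
import cv2,pickle
from h import *
s=env.sense();c=env.capture("wrist");pickle.dump((s,c),open("w4.pkl","wb"))
p=np.load("p.npy");print(s['position'],s['contact_force'],tof(p,s['position']))
cv2.imwrite("pics/w4.png",cv2.resize(c["frame"][100:330,100:400],None,fx=2.6,fy=2.6))
c=env.capture("top");pickle.dump(c,open("top4.pkl","wb"));cv2.imwrite("pics/t4.png",cv2.resize(c["frame"][160:235,240:345],None,fx=7,fy=7))
E
```

```text
time_s: 5.08
position: [575.5, -83.3, 67.3]
tcp_rot: [[0.137, 0.0, 0.991], [-0.991, -0.0, 0.137], [0.0, -1.0, 0.0]]
contact_force: [0.1, -0.1, 0.9]
gripper_width: -0.0
time_s: 5.42
position: [577.4, -87.5, 67.2]
tcp_rot: [[0.068, -0.0, 0.998], [-0.998, -0.0, 0.068], [0.0, -1.0, -0.0]]
contact_force: [-0.3, 0.2, -0.9]
gripper_width: -0.2
[577.40426551 -87.48463438  67.20988235] [-0.26226531  0.19213145 -0.9208959 ] [43.92454551  4.41370158]
```

View pics/w4.png

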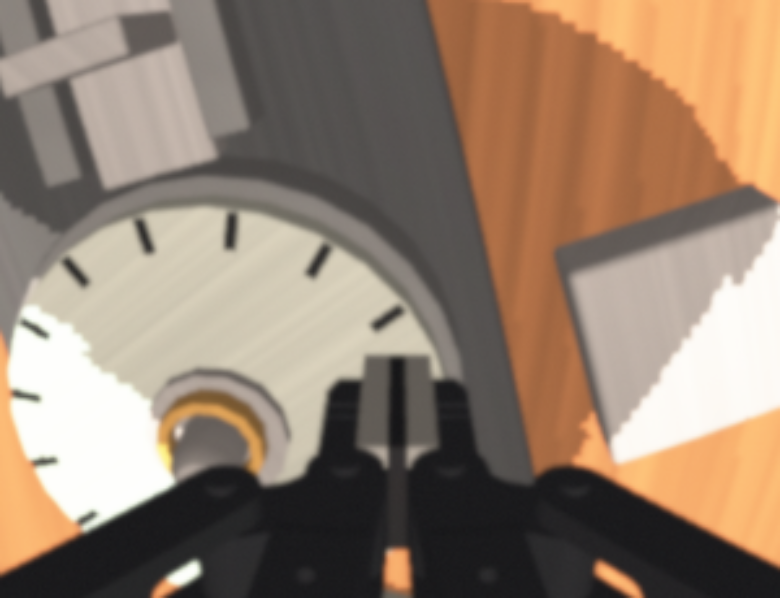

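View pics/t4.png

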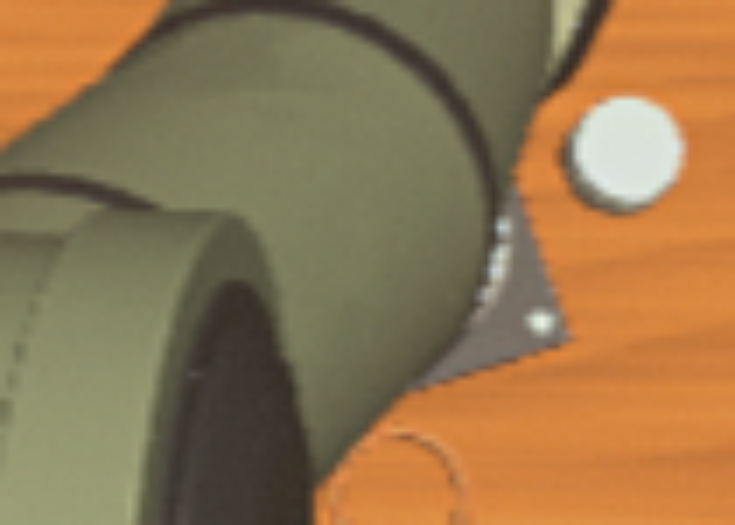

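The force dropped to zero at th of about 11°, which fits the first snap. I'll check with the scene camera.

```bash
python3 - <<'E'
from plant import env
import cv2
c=env.capture("scene");cv2.imwrite("pics/s4.png",cv2.resize(c["frame"][170:260,170:280],None,fx=7,fy=6))
E
```

```text
(no output)
```

View pics/s4.png

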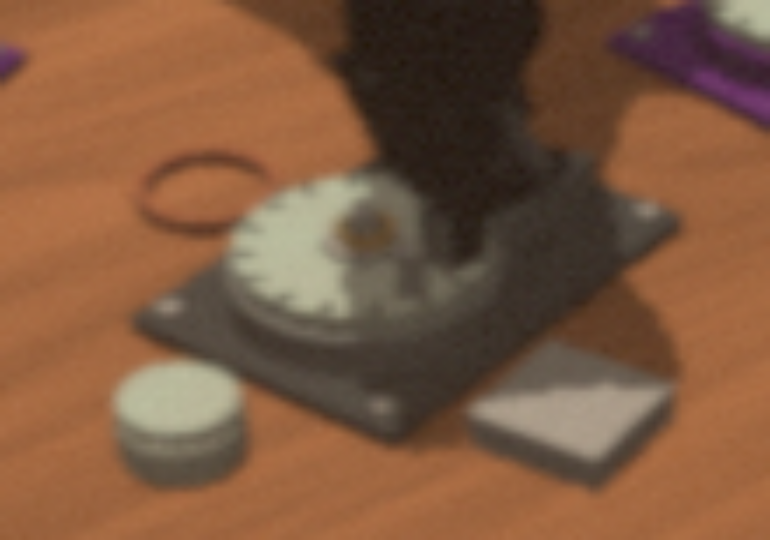

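The peg stands clear of the fingers at crop (412,275), so click 1 is done. On to the second.

```bash
python3 -m pendant '[[1,[0.14,-0.2,0],-0.074],[1,[0.14,-0.2,0],-0.074],[1,[0,0,0],0],[1,[0,0,0],0]]';python3 -m pendant '[[1,[0.05,-0.2,0],-0.04],[1,[0.05,-0.2,0],-0.04],[1,[0,0,0],0]]';python3 -m pendant '[[1,[0.04,-0.2,0],-0.05],[1,[0.03,-0.2,0],-0.05],[1,[0,0,0],0],[1,[0,0,0],0]]';  python3 - <<'E'
from plant import env
import cv2
c=env.capture("scene");cv2.imwrite("pics/s5.png",cv2.resize(c["frame"][170:260,170:280],None,fx=7,fy=6))
E
```

```text
time_s: 5.9
position: [580.2, -91.1, 67.2]
tcp_rot: [[-0.077, -0.0, 0.997], [-0.997, -0.0, -0.077], [0.0, -1.0, -0.0]]
contact_force: [-0.4, -0.1, -0.1]
gripper_width: 0.1
time_s: 6.15
position: [581.3, -93.3, 67.2]
tcp_rot: [[-0.158, -0.001, 0.987], [-0.987, 0.002, -0.158], [-0.002, -1.0, -0.001]]
contact_force: [-0.2, 8.7, 3.0]
gripper_width: 0.2
time_s: 6.48
position: [582.0, -98.9, 67.2]
tcp_rot: [[-0.254, -0.0, 0.967], [-0.967, 0.0, -0.254], [-0.0, -1.0, -0.0]]
contact_force: [-0.2, 2.3, -0.6]
gripper_width: -0.2
```

View pics/s5.png

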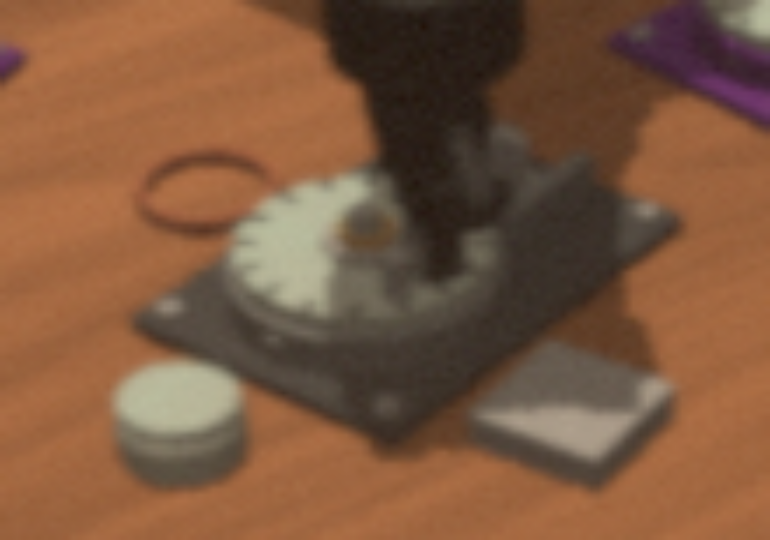

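```bash
python3 -m pendant '[[1,[0.01,-0.12,0],-0.03],[1,[0,0,0],0],[1,[0,0,0],0]]';  python3 - <<'E'
from plant import env
import cv2
print(env.sense()["contact_force"])
c=env.capture("scene");cv2.imwrite("pics/s6.png",cv2.resize(c["frame"][170:260,170:280],None,fx=7,fy=6))
E
```

```text
time_s: 6.78
position: [582.0, -100.6, 67.3]
tcp_rot: [[-0.286, -0.0, 0.958], [-0.958, -0.0, -0.286], [0.0, -1.0, -0.0]]
contact_force: [1.3, 0.7, 0.5]
gripper_width: -0.1
[1.26955611 0.69914236 0.53114739]
```

View pics/s6.png

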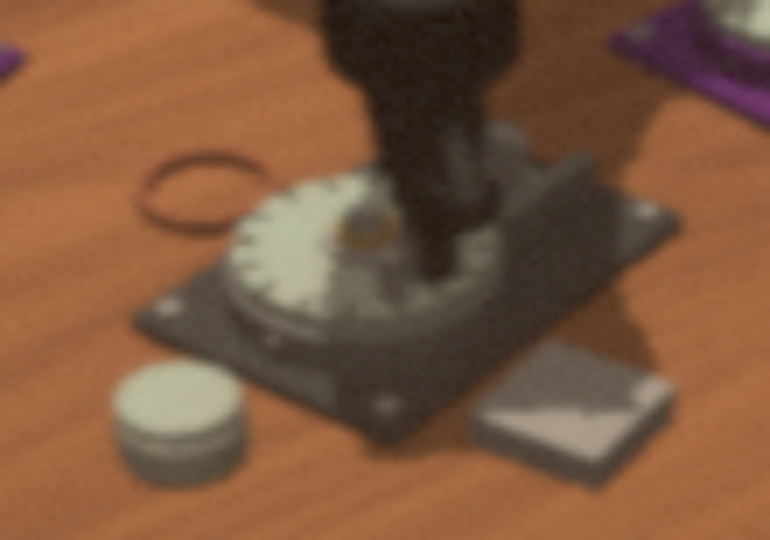

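```bash
python3 -m pendant '[[1,[0,-0.2,0],-0.045],[1,[0,-0.2,0],-0.045],[1,[0,-0.2,0],-0.045],[1,[0,0,0],0],[1,[0,0,0],0]]'; python3 -m pendant '[[1,[0,-0.2,0],-0.045],[1,[0,-0.1,0],-0.02],[1,[0,0,0],0],[1,[0,0,0],0]]';python3 -m pendant '[[1,[-0.03,-0.2,0],-0.045],[1,[-0.04,-0.2,0],-0.045],[1,[0,0,0],0],[1,[0,0,0],0]]'
```

```text
time_s: 7.25
position: [582.0, -106.4, 67.2]
tcp_rot: [[-0.411, -0.0, 0.912], [-0.912, -0.0, -0.411], [0.0, -1.0, -0.0]]
contact_force: [-0.1, -0.4, -1.0]
gripper_width: -0.2
time_s: 7.58
position: [582.1, -109.2, 67.3]
tcp_rot: [[-0.469, -0.0, 0.883], [-0.883, 0.0, -0.469], [-0.0, -1.0, -0.0]]
contact_force: [0.1, 0.9, 0.3]
gripper_width: -0.3
time_s: 7.92
position: [581.5, -113.1, 67.3]
tcp_rot: [[-0.546, 0.0, 0.838], [-0.838, 0.0, -0.546], [-0.0, -1.0, 0.0]]
contact_force: [2.0, 1.8, 0.9]
gripper_width: -0.2
```

```bash
python3 -m pendant '[[1,[-0.04,-0.2,0],-0.045],[1,[0,0,0],0],[1,[0,0,0],0]]'; python3 -m pendant '[[1,[-0.05,-0.2,0],-0.045],[1,[0,0,0],0],[1,[0,0,0],0]]';python3 -m pendant '[[1,[-0.03,-0.1,0],-0.02],[1,[0,0,0],0],[1,[0,0,0],0]]';  python3 - <<'E'
from plant import env
import cv2
c=env.capture("scene");cv2.imwrite("pics/s7.png",cv2.resize(c["frame"][170:260,170:280],None,fx=7,fy=6))
E
```

```text
time_s: 8.17
position: [581.1, -115.2, 67.3]
tcp_rot: [[-0.583, 0.0, 0.812], [-0.812, -0.0, -0.583], [-0.0, -1.0, 0.0]]
contact_force: [1.6, 2.3, 1.0]
gripper_width: -0.0
time_s: 8.42
position: [580.4, -117.5, 67.3]
tcp_rot: [[-0.619, -0.0, 0.785], [-0.785, -0.0, -0.619], [0.0, -1.0, 0.0]]
contact_force: [0.5, 1.2, -0.3]
gripper_width: 0.1
time_s: 8.67
position: [580.0, -118.5, 67.3]
tcp_rot: [[-0.636, -0.0, 0.772], [-0.772, -0.0, -0.636], [0.0, -1.0, -0.0]]
contact_force: [-0.4, 0.1, -1.1]
gripper_width: 0.1
```

View pics/s7.png

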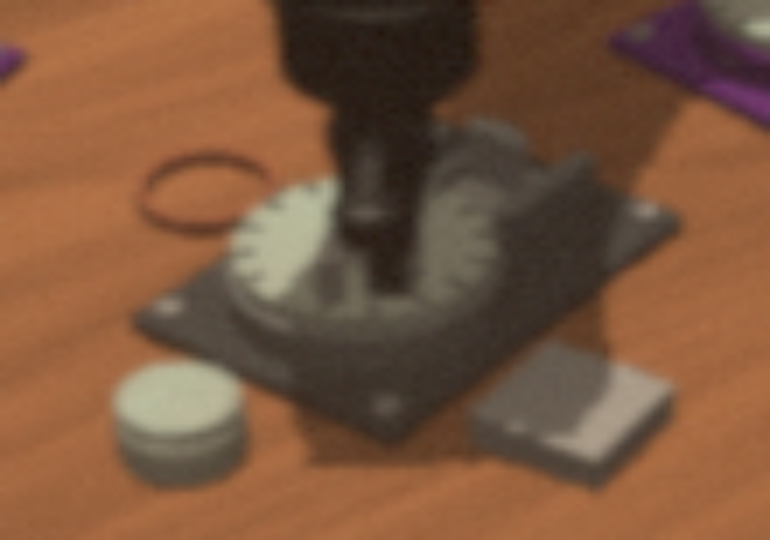

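The peg is clear again at crop (330,280), so that is three clicks. The fourth will be slow.

```bash
python3 -m pendant '[[1,[-0.07,-0.2,0],-0.045],[1,[-0.07,-0.2,0],-0.045],[1,[-0.07,-0.2,0],-0.045],[1,[0,0,0],0],[1,[0,0,0],0]]'; python3 -m pendant '[[1,[-0.08,-0.17,0],-0.04],[1,[0,0,0],0],[1,[0,0,0],0]]';python3 -m pendant '[[1,[-0.09,-0.17,0],-0.05],[1,[0,0,0],0],[1,[0,0,0],0]]';python3 -m pendant '[[1,[-0.09,-0.17,0],-0.05],[1,[0,0,0],0],[1,[0,0,0],0]]'
```

```text
time_s: 9.13
position: [578.0, -124.4, 67.2]
tcp_rot: [[-0.733, -0.0, 0.68], [-0.68, -0.0, -0.733], [0.0, -1.0, -0.0]]
contact_force: [0.6, 0.4, -0.0]
gripper_width: -0.0
time_s: 9.38
position: [577.3, -125.9, 67.3]
tcp_rot: [[-0.76, -0.0, 0.65], [-0.65, -0.0, -0.76], [0.0, -1.0, -0.0]]
contact_force: [-0.5, 0.2, 0.2]
gripper_width: -0.0
time_s: 9.63
position: [576.7, -127.4, 67.3]
tcp_rot: [[-0.791, 0.0, 0.612], [-0.612, 0.0, -0.791], [-0.0, -1.0, 0.0]]
contact_force: [3.3, 3.2, -0.0]
gripper_width: -0.2
time_s: 9.88
position: [575.6, -129.3, 67.3]
tcp_rot: [[-0.821, 0.0, 0.572], [-0.572, 0.0, -0.821], [-0.0, -1.0, 0.0]]
contact_force: [1.3, 0.8, 0.0]
gripper_width: 0.2
```

Contact came at th of about 68, as expected. I'll keep going in 1–2 mm steps.

```bash
python3 -m pendant '[[1,[-0.08,-0.13,0],-0.03],[1,[0,0,0],0],[1,[0,0,0],0]]'; python3 -m pendant '[[1,[-0.08,-0.13,0],-0.03],[1,[0,0,0],0],[1,[0,0,0],0]]';  python3 - <<'E'
from plant import env
import cv2
c=env.capture("scene");cv2.imwrite("pics/s8.png",cv2.resize(c["frame"][170:260,170:280],None,fx=7,fy=6))
E
```

```text
time_s: 10.13
position: [574.5, -130.9, 67.3]
tcp_rot: [[-0.839, -0.0, 0.545], [-0.545, -0.0, -0.839], [0.0, -1.0, -0.0]]
contact_force: [1.5, 1.9, 0.3]
gripper_width: 0.1
time_s: 10.38
position: [573.7, -132.2, 67.2]
tcp_rot: [[-0.855, -0.0, 0.519], [-0.519, -0.0, -0.855], [0.0, -1.0, -0.0]]
contact_force: [1.3, 0.6, 0.5]
gripper_width: 0.4
```

View pics/s8.png

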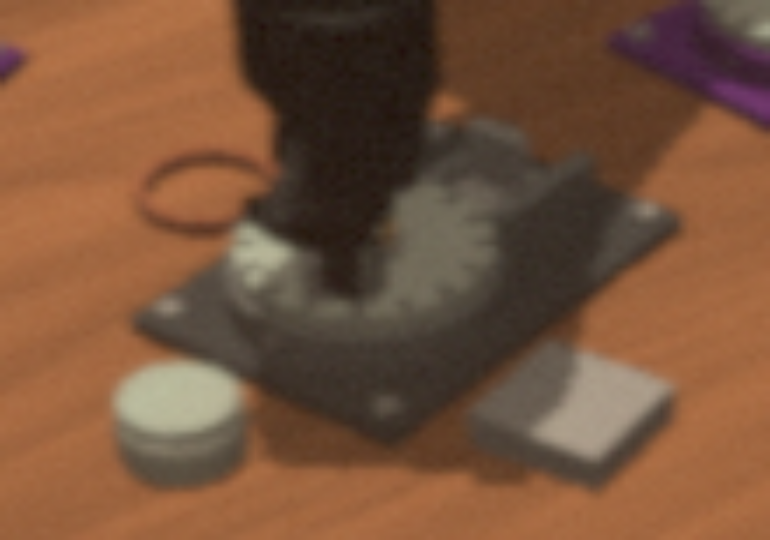

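```bash
python3 -m pendant '[[1,[-0.07,-0.09,0],-0.02],[1,[0,0,0],0],[1,[0,0,0],0]]'; python3 -m pendant '[[1,[-0.06,-0.07,0],-0.02],[1,[0,0,0],0],[1,[0,0,0],0]]';  python3 - <<'E'
from plant import env
import cv2
print(env.sense()["contact_force"])
c=env.capture("scene");cv2.imwrite("pics/s9.png",cv2.resize(c["frame"][170:260,170:280],None,fx=7,fy=6))
E
```

```text
time_s: 10.68
position: [573.1, -133.2, 67.3]
tcp_rot: [[-0.865, -0.0, 0.502], [-0.502, -0.0, -0.865], [0.0, -1.0, 0.0]]
contact_force: [-0.1, 1.1, -0.5]
gripper_width: -0.0
time_s: 10.93
position: [572.5, -133.8, 67.3]
tcp_rot: [[-0.875, -0.0, 0.484], [-0.484, -0.0, -0.875], [0.0, -1.0, 0.0]]
contact_force: [-0.0, 0.2, 0.4]
gripper_width: 0.0
[-0.02383896  0.22059302  0.42597571]
```

View pics/s9.png

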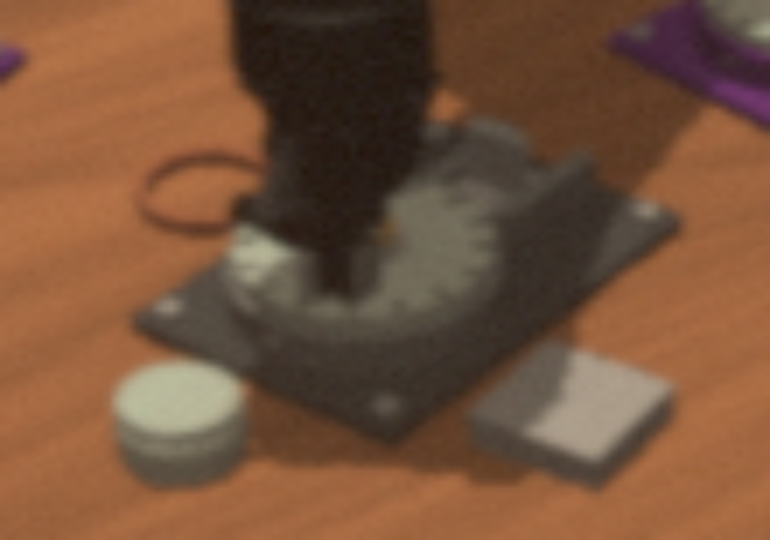

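```bash
python3 -m pendant '[[1,[-0.06,-0.07,0],-0.02],[1,[0,0,0],0],[1,[0,0,0],0]]'; python3 -m pendant '[[1,[-0.06,-0.07,0],-0.02],[1,[0,0,0],0],[1,[0,0,0],0]]'
python3 -m pendant '[[1,[0.3,0.3,0],0],[1,[0.1,0.1,1],0],[1,[0,0,3],0],[1,[0,0,3],0],[1,[0,0,3],0],[1,[0,0,1],0],[1,[0,0,0],0],[1,[0,0,0],0]]'
python3 - <<'E'
from plant import env
import cv2,pickle
s=env.sense();c=env.capture("wrist");pickle.dump((s,c),open("w5.pkl","wb"))
print(s["contact_force"],s["position"])
cv2.imwrite("pics/w5.png",c["frame"])
E
```

```text
time_s: 11.23
position: [571.9, -134.4, 67.3]
tcp_rot: [[-0.884, -0.0, 0.467], [-0.467, -0.0, -0.884], [0.0, -1.0, -0.0]]
contact_force: [-0.2, -0.4, 0.2]
gripper_width: -0.1
time_s: 11.48
position: [571.3, -135.1, 67.3]
tcp_rot: [[-0.894, -0.0, 0.449], [-0.449, -0.0, -0.894], [0.0, -1.0, 0.0]]
contact_force: [0.1, 0.2, 0.3]
gripper_width: -0.0
time_s: 12.15
position: [575.6, -130.6, 177.7]
tcp_rot: [[-0.893, 0.001, 0.45], [-0.45, 0.0, -0.893], [-0.001, -1.0, 0.0]]
contact_force: [0.2, -0.3, -0.5]
gripper_width: 0.0
[ 0.20752156 -0.29926251 -0.48299513] [ 575.6329846  -130.61209497  177.7309446 ]
```

View pics/w5.png

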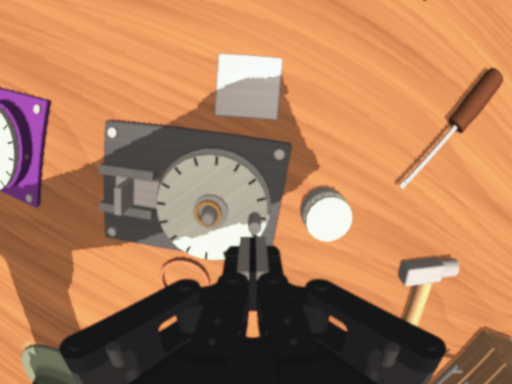

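```bash
python3 - <<'E'
from h import *
import pickle
s,c=pickle.load(open("w5.pkl","rb"));p=np.load("p.npy")
f=c["frame"][100:260,90:290];f=cv2.resize(f,None,fx=3.7,fy=3.7,interpolation=cv2.INTER_CUBIC);cv2.imwrite("pics/w5c.png",f)
for n,u,v,z in(("peg",256,219,69),("post",208,211,64)):
    w=wpix(s,c,u,v,z);q=tof(p,w);print(n,w,q,np.degrees(np.arctan2(q[1],q[0])))
E
```

```text
peg [ 558.48664748 -142.835726     69.        ] [  8.89588133 -42.43298774] -78.15968037968864
post [ 544.40159101 -103.01796357   64.        ] [ 7.74370565 -0.21314037] -1.5766303491631148
```

View pics/w5c.png

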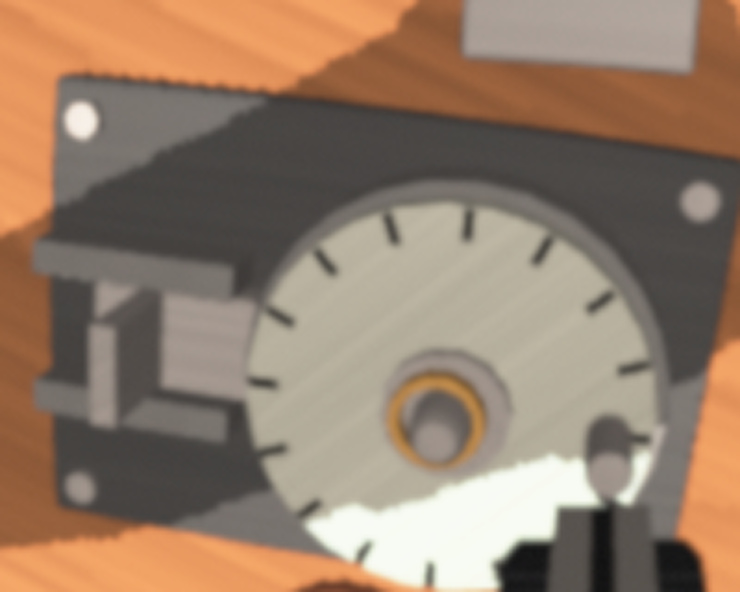

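In the crop the peg top is at (608,475) and the post top at (438,440). The ring is around the post and the tab is untouched.

```bash
python3 - <<'E'
from h import *
import pickle
s,c=pickle.load(open("w5.pkl","rb"));p=np.load("p.npy")
W={}
for n,a,b,z in(("peg",608,475,69),("post",438,440,64),("tabTopOuterU",90,322,57),("tabTopOuterD",90,427,57),("tabTopInU",116,322,57)):
    w=wpix(s,c,(a+.5)/3.7-.5+90,(b+.5)/3.7-.5+100,z);q=tof(p,w);print(n,w.round(1),q.round(1),np.degrees(np.arctan2(q[1],q[0])));W[n]=q
d=W["peg"]-W["post"];print(d,np.hypot(*d),np.degrees(np.arctan2(d[1],d[0])))
E
```

```text
peg [ 550.1 -145.1   69. ] [  0.2 -42. ] -89.74303502882817
post [ 537.8 -105.9   64. ] [ 0.6 -0.9] -58.07309702038207
tabTopOuterU [522.  -12.7  57. ] [14.2 92.6] 81.29138433881577
tabTopOuterD [494.1 -21.4  57. ] [-15.  93.] 99.14618442116848
tabTopInU [525.3 -19.5  57. ] [15.3 85.2] 79.82362325836282
[ -0.39545775 -41.08260461] 41.084507886837734 -90.55150738909433
```

The peg is at −90°, which is exactly a quarter turn, and the tab is still out at about 93. Now I'll go over the outer side of the tab, turning so the flat pad sides face it.

```bash
python3 -m pendant '[[1,[-0.94,1.74,0],0.118],[1,[-0.94,1.74,0],0.118],[1,[-0.94,1.74,0],0.118],[1,[-0.94,1.74,0],0.118],[1,[-0.94,1.74,0],0.118],[1,[-0.94,1.74,0],0.118],[1,[-0.94,1.74,0],0.118],[1,[-0.97,1.78,0],0.118]]';python3 -m pendant '[[1,[0,0,0],0.118],[1,[0,0,0],0.118],[1,[0,0,0],0.118],[1,[0,0,0],0.118],[1,[0,0,-2],0],[1,[0,0,-2],0],[1,[0,0,0],0],[1,[0,0,0],0]]'
python3 - <<'E'
from plant import env
from h import *
s=env.sense();c=env.capture("wrist");cv2.imwrite("pics/w6.png",c["frame"])
p=np.load("p.npy");print(tof(p,s["position"]),s["position"])
E
```

```text
time_s: 12.87
position: [498.8, 9.4, 176.4]
tcp_rot: [[-0.154, -0.002, 0.988], [-0.988, -0.0, -0.154], [0.001, -1.0, -0.002]]
contact_force: [0.7, 0.3, -0.1]
gripper_width: 0.1
time_s: 13.53
position: [499.1, 8.3, 136.4]
tcp_rot: [[0.305, -0.003, 0.952], [-0.952, -0.001, 0.305], [-0.0, -1.0, -0.003]]
contact_force: [-0.2, 0.2, 0.6]
gripper_width: 0.3
[ -1.15436351 119.61162837] [499.07147873   8.25796266 136.41926806]
```

View pics/w6.png

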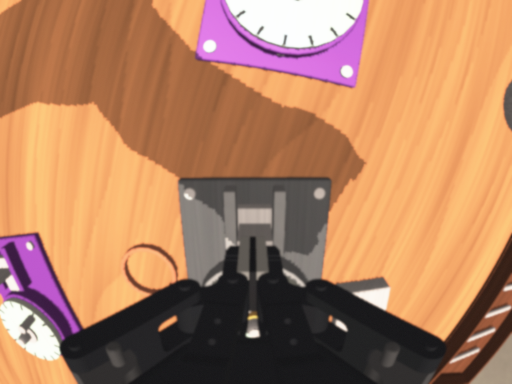

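```bash
python3 -m pendant '[[1,[0.1,0,-2],0],[1,[0,0,-2],0],[1,[0,0,-2],0],[1,[0,0,-1.5],0],[1,[0,0,-0.5],0],[1,[0,0,0],0],[1,[0,0,0],0]]';python3 -m pendant '[[1,[0.12,-0.38,0],0],[1,[0.12,-0.38,0],0],[1,[0.12,-0.38,0],0],[1,[0,0,0],0],[1,[0,0,0],0]]';python3 -m pendant '[[1,[0.06,-0.19,0],0],[1,[0.06,-0.19,0],0],[1,[0,0,0],0]]'
```

```text
time_s: 14.17
position: [501.3, 8.5, 58.2]
tcp_rot: [[0.306, 0.001, 0.952], [-0.952, 0.0, 0.306], [0.0, -1.0, 0.001]]
contact_force: [-0.2, 0.2, 0.7]
gripper_width: -0.5
time_s: 14.58
position: [504.7, -3.2, 57.6]
tcp_rot: [[0.305, 0.0, 0.952], [-0.952, 0.0, 0.305], [0.0, -1.0, 0.0]]
contact_force: [0.4, -0.0, 0.2]
gripper_width: 0.1
time_s: 14.83
position: [505.8, -6.9, 57.3]
tcp_rot: [[0.306, 0.0, 0.952], [-0.952, -0.0, 0.306], [0.0, -1.0, 0.0]]
contact_force: [0.1, -0.1, -0.4]
gripper_width: -0.2
```

```bash
python3 -m pendant '[[1,[0.05,-0.14,0],0],[1,[0.05,-0.14,0],0],[1,[0,0,0],0]]';python3 -m pendant '[[1,[0.05,-0.14,0],0],[1,[0.05,-0.14,0],0],[1,[0.05,-0.14,0],0],[1,[0,0,0],0]]';python3 -m pendant '[[1,[0.05,-0.14,0],0],[1,[0.05,-0.14,0],0],[1,[0,0,0],0]]'
```

```text
time_s: 15.08
position: [506.7, -9.7, 57.3]
tcp_rot: [[0.306, -0.0, 0.952], [-0.952, -0.0, 0.306], [0.0, -1.0, -0.0]]
contact_force: [-0.5, -0.4, 1.1]
gripper_width: -0.3
time_s: 15.42
position: [508.2, -14.0, 57.3]
tcp_rot: [[0.306, -0.0, 0.952], [-0.952, -0.0, 0.306], [0.0, -1.0, -0.0]]
contact_force: [-0.3, 0.1, -0.0]
gripper_width: -0.3
time_s: 15.67
position: [509.2, -16.8, 57.3]
tcp_rot: [[0.306, -0.0, 0.952], [-0.952, -0.0, 0.306], [0.0, -1.0, -0.0]]
contact_force: [-0.4, -0.8, -1.2]
gripper_width: -0.1
```

There's no clear force yet, so I'll look.

```bash
python3 - <<'E'
from plant import env
from h import *
s=env.sense();p=np.load("p.npy");print(tof(p,s["position"]),s["contact_force"])
c=env.capture("wrist");cv2.imwrite("pics/w7.png",cv2.resize(c["frame"][130:330,130:380],None,fx=3,fy=3))
c=env.capture("scene");cv2.imwrite("pics/s10.png",cv2.resize(c["frame"][160:250,180:290],None,fx=7,fy=6,interpolation=cv2.INTER_CUBIC))
E
```

```text
[ 0.7786917  92.64094893] [-0.3793255  -0.77065142 -1.17612199]
```

View pics/w7.png

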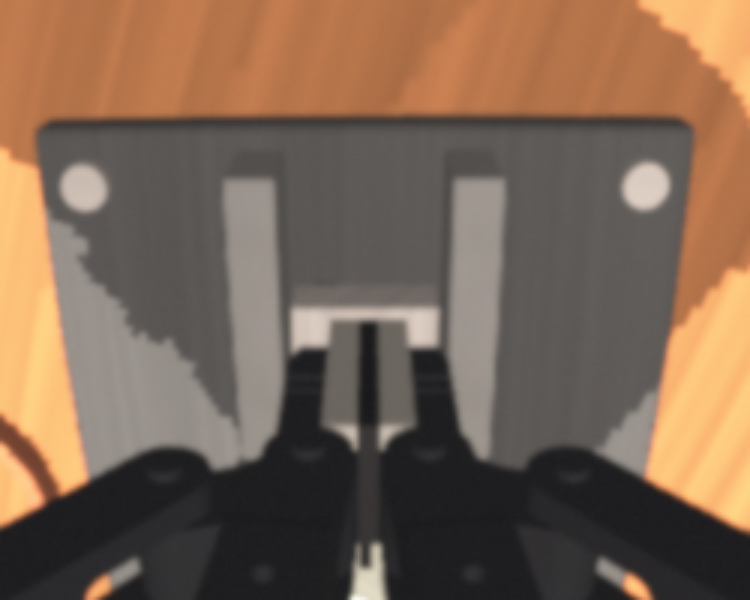

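View pics/s10.png

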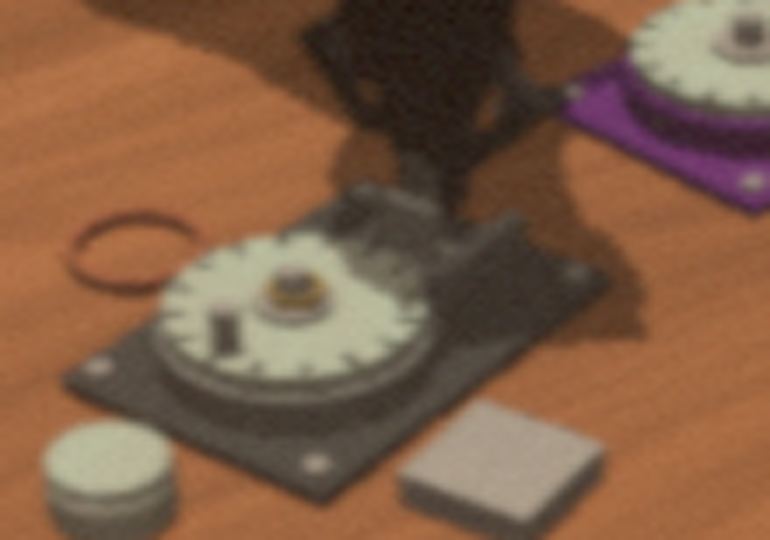

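```bash
python3 -m pendant '[[1,[0.05,-0.14,0],0],[1,[0,0,0],0]]';python3 -m pendant '[[1,[0.05,-0.14,0],0],[1,[0,0,0],0]]';python3 -m pendant '[[1,[0.03,-0.1,0],0],[1,[0,0,0],0]]'
```

```text
time_s: 15.93
position: [509.8, -18.0, 57.3]
tcp_rot: [[0.306, 0.0, 0.952], [-0.952, -0.0, 0.306], [0.0, -1.0, 0.0]]
contact_force: [-0.0, 0.3, -0.2]
gripper_width: -0.2
time_s: 16.1
position: [510.0, -18.6, 57.3]
tcp_rot: [[0.307, -0.001, 0.952], [-0.952, 0.001, 0.307], [-0.001, -1.0, -0.0]]
contact_force: [-2.1, 6.8, 2.7]
gripper_width: 0.2
time_s: 16.27
position: [510.1, -18.6, 57.3]
tcp_rot: [[0.307, -0.001, 0.952], [-0.952, 0.002, 0.307], [-0.002, -1.0, -0.001]]
contact_force: [-4.3, 11.2, 6.4]
gripper_width: -0.2
```

The tip stopped at face y of about 79.7, with force rising, which matches the 80 mm home position. I'll press a little more, then back off and look.

```bash
python3 -m pendant '[[1,[0.02,-0.08,0],0],[1,[0,0,0],0],[1,[0,0,0],0],[1,[0,0,0],0]]';python3 -m pendant '[[1,[-0.15,0.47,0],0],[1,[-0.3,0.95,0],0],[1,[0,0,2],0],[1,[0,0,3],0],[1,[0,0,3],0],[1,[0,0,3],0],[1,[0,0,1],0],[1,[0,0,0],0]]';python3 -m pendant '[[1,[1,-3,0],0],[1,[1,-3,0],0],[1,[1,-3,0],0],[1,[1,-3,0],0],[1,[0,0,0],0],[1,[0,0,0],0],[1,[0,0,0],0]]'
python3 - <<'E'
from plant import env
import pickle,cv2
s=env.sense();c=env.capture("wrist");pickle.dump((s,c),open("w8.pkl","wb"))
cv2.imwrite("pics/w8.png",cv2.resize(c["frame"][40:290,100:380],None,fx=2.4,fy=2.4,interpolation=cv2.INTER_CUBIC))
E
```

```text
time_s: 16.6
position: [510.0, -18.7, 57.3]
tcp_rot: [[0.308, -0.002, 0.951], [-0.951, 0.003, 0.308], [-0.003, -1.0, -0.001]]
contact_force: [-5.9, 15.0, 7.3]
gripper_width: -0.2
time_s: 17.27
position: [507.2, -6.3, 179.5]
tcp_rot: [[0.306, 0.004, 0.952], [-0.952, 0.001, 0.306], [0.0, -1.0, 0.004]]
contact_force: [1.4, 0.3, -0.1]
gripper_width: -0.1
time_s: 17.85
position: [545.7, -126.2, 176.1]
tcp_rot: [[0.306, -0.002, 0.952], [-0.952, 0.001, 0.306], [-0.001, -1.0, -0.001]]
contact_force: [-0.2, -0.5, 0.0]
gripper_width: 0.5
```

View pics/w8.png

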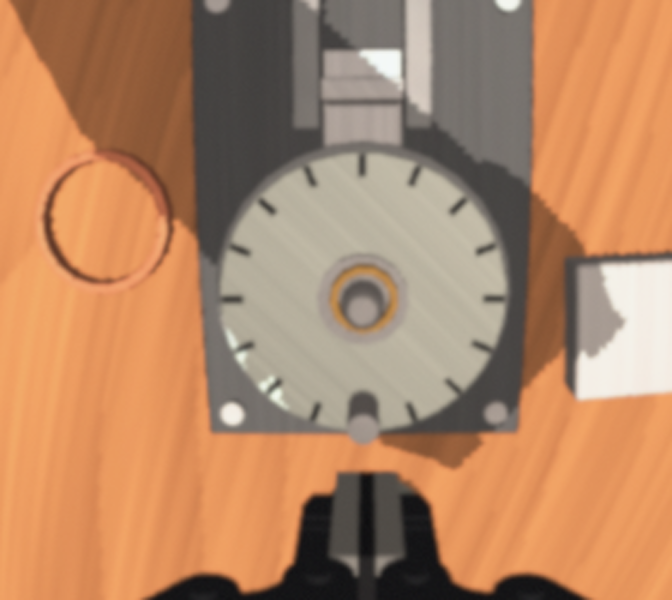

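The bolt has moved in: the tab top spans crop rows 77 to 101. The peg is at (363,428), and the ring is around the post at (363,300). Now the numbers.

```bash
python3 - <<'E'
from h import *
import pickle
s,c=pickle.load(open("w8.pkl","rb"));p=np.load("p.npy")
for n,a,b,z in(("peg",363,428,69),("post",362,307,64),("ring",364,299,54),("tabOut",362,78,57),("tabIn",362,101,57)):
    w=wpix(s,c,(a+.5)/2.4-.5+100,(b+.5)/2.4-.5+40,z);q=tof(p,w);print(n,q.round(1),np.degrees(np.arctan2(q[1],q[0])).round(1))
print(s["contact_force"],s["qvel"].round(2))
E
```

```text
peg [  0.1 -41.8] -89.9
post [-0.1  1. ] 96.6
ring [0.5 1.6] 71.4
tabOut [ 0.1 79.2] 89.9
tabIn [ 0.1 71.2] 89.9
[-0.18586961 -0.46434062  0.03858669] [-1.35 -0.64 -0.19  0.16  0.05  0.24 -0.06]
```

The tab's outer face is at about 79–80 mm, so the bolt is home. The peg is at −90°, the ring is seated and the robot is clear, so I'm handing in.

```bash
python3 -m pendant '[[1,[0,0,0],0],[1,[0,0,0],0],[1,[0,0,0],0]]'; python3 -c "
from plant import env;print(env.hand_in())"
```

```text
time_s: 18.15
position: [546.2, -126.1, 177.3]
tcp_rot: [[0.307, 0.0, 0.952], [-0.952, 0.0, 0.307], [-0.0, -1.0, 0.0]]
contact_force: [0.3, 0.5, -0.4]
gripper_width: 0.1
the job is handed in; nothing more can be done
None
```

I pushed the grey fixture's dial peg four clicks clockwise, then pushed the bolt tab in to its stop. I backed the arm clear and handed the job in at about 18 s; no verdict was reported.

- **Dial:** the last wrist picture puts the peg at −89.9° in the fixture's frame, against about +0.4° at the start, so a quarter turn. After the fourth click I also looked before touching the bolt, and the tab was still out, at about 93 mm.
- **Bolt:** the tab's outer face now reads 79.2 mm from the dial axis; fully home is 80. The push ended with the tip stopped there and force building to about 18 N. I felt almost no force while the bolt was sliding, so the picture and the hard stop are the evidence that it is home.
- **Ring:** it lies on its shoulder around the post. The ring (1.6 mm off axis) and the post (1 mm off) show the same small offset, so that is measurement error.
- **Bystanders:** I never went near them, and those in the last pictures showed no sign of having moved. I did not measure each one.
- **Disagreement:** the scene camera placed the fixture about 12 mm away from where the top camera did. I used the wrist camera's fit instead, and contact came where it predicted, both at the peg and at the bolt's stop.

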